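# Close the curing box over a wet lacquered bowl without a knock

### The arm

A 6-joint arm with a two-finger parallel gripper is mounted at the origin on a cart in front of the work surface, level with it; the furniture and walls round the work are solid. World frame = base frame: x ahead of the robot, y to its left, z up, the work surface at z = 0. Lengths are in m, angles in rad, forces in N, time in s.
With the tool pointing down it reaches from about 0.425 to 0.95 m from the base axis. Payload 3.5 kg.
Tool frame: the origin (TCP) lies at the very end of the fingers, on their centre line; the grasp point (between the pads) lies 19 mm behind it; z points along the fingers, y is the direction in which the jaws open and shut (so a half turn about z gives the same grasp; the last joint's range is limited). The gripper opens to 85 mm and grips with 20 to 120 N. Pads are 22 mm wide; open, the fingers measure 114 mm over their backs; the gripper's body (76 mm by 85 mm) begins 54 mm behind the grasp point. The pads swing forward as they close: fully open they stand 13 mm farther back than shut.
Start: joints at [-1.348, 0.286, 1.577, -0, 1.279, -0.15], TCP at [0.246, -0.629, 0.231] pointing down, gripper open.
Joint ranges: [-2.77, 2.77], [-0.9, 2.22], [0.21, 2.48], [-1.53, 4.67], [0.24, 2.81], [-2.84, 2.84]. Speed limits (rad/s): [2.79, 2.79, 3.14, 3.14, 3.14, 3.14].

### API

Orientations are given as a unit quaternion [x, y, z, w].
In Python, from plant import get_state, read_camera, get_calibration, ticket, search_frame, cut_out, pinpoint gives the robot as it stands.
- The arm moves only by the tool move_arm, never from a script. Its argument "plan" is a list that holds one entry, the list of rows, each a list of 7 numbers: the turn, a rotation vector about the tool's x, y, z in degrees, then the shift along the tool's x, y, z in m, then the finger opening in m, from 0 to 0.0854. In form: [[[ax, ay, az, x, y, z, hand], ...]]. A call has exactly 5 rows; each row is the pose to reach, as a shift and turn from the pose measured when the call began, along the tool's axes at that moment; what a row does not reach only later rows make up. A row lasts 1/8 s, in which the tool goes at most 62.5 mm and 10.7 degrees, less where a joint would pass 70% of its speed; a pose out of reach is approached as far as the arm can. A call with a gripper value outside its range is refused whole. The fingers move at their own pace and stop on an object; "force" is the grip in N (left out, the last holds). Time passes only in rows, so rows that repeat a pose let the fingers close, or fill a call up. It gives the time, the measured TCP pose, the force and the opening at its end, in the units of the state.
- get_state(): the state, without advancing time (a new reading comes with each control period).
- read_camera(name): name is "scene" or "side" or "wrist"; returns the picture (480x640x3 uint8, red, green, blue); there is no depth.
- get_calibration(name): a dict with "mtx" (3x3 intrinsics, pixels), "extrinsics" (4x4, takes a point from camera to world coordinates); the wrist camera has in their place "hand_eye" (4x4, takes a point from camera to tool coordinates, whose origin is the TCP and whose axes are the flange's). Camera axes: x right, y up, looking along -z (the intrinsics and any distortion apply to the point x, -y, -z); pixel columns grow to the right and rows downward; lengths in m; the calibration is good to about 2 mm. The wrist camera is an equidistant fisheye: a pixel r from the principal point sees the ray r / f radians off the axis. A picture is of the moment at which its call begins: read the wrist's pose just before it. get_calibration takes no time and is no camera call.
- ticket.sign_off(): hands the job in, once; it reports no verdict.
Trained networks look in the newest picture that a camera, given by its name, has taken for a name from the list of things; names that differ only in an ending like _2 or _b are one class to them, and where a whole thing is asked for, a point or a joint stands for the part that bears it (a point fixed in the world has none). Each returns a list of dicts, best first, with "p" (0 to 1); they miss things now and then, are a little off and sometimes report something else, mostly with a low value. They report only what shows in the picture. A call takes as long as a camera call.
- search_frame(camera, query): "centre" ([column, row] in pixels, amid what is visible of it).
- cut_out(camera, query): "pixels" (480x640 bool, what is visible of it) and "centre" ([column, row] in pixels, amid what is visible of it).
- pinpoint(camera, query): "centre" ([column, row] in pixels: a listed point, or the origin of a listed thing).
The state is a dict: "time": time; "qpos": joint angles; "dq": joint speeds; "joint_efforts": joint torques, N m; "eef_pos": TCP position; "tcp_rot": TCP orientation; "contact_force": force on the tool from outside, world axes, zero at the start; "wrist_torque": the same for the moment, N m; "opening": opening from 0.0 (shut) to 1.0 (fully open).
Only numpy, scipy, OpenCV 4.12 (cv2) and the standard library are available. Lean on these libraries where they do the work, as an engineer would, in place of code of your own. Each camera call takes 0.05 s, during which the arm holds its last target.

### The job

The freshly lacquered bowl is in its curing box and the box has to be closed without a jolt. With your fingertips only, tip the open lid past upright so that it starts to fall, catch it on your fingers from below and let it come to rest there about half-way down, then lower it slowly until it is fully shut and take your hand away. Do not grip or force the lid, never let it drop shut, and leave the bowl and the things around the box where they are.

Things in the scene. Friction and masses are not known exactly. Their poses are not given: they have to be found in the camera images.
- curing_box: open-topped light wooden box, 165 deep (its x) x 240 wide (its y) x 95 mm high, walls 9 mm, fixed. Origin: centre of its underside, on the table; x axis from its front (under the lid's lip, facing the robot's left) to its back, z up. A dial of 19 mm radius, 72 mm right of the middle, stands 5 mm out of the front wall; the hinge damper reaches 20 mm behind the back wall, below the hinge line
- curing_lid (a joint): lid hinge, rad: 0 shut on the rim, 1.571 upright, 1.75 leaning back on its stop (starts there or a little before). Lid about 0.28 kg (varies by a fifth), about 1.5 N at the lip; no catch or spring. Tipped forward past upright it falls by itself, slowed by a damper: about 1.6 s from 1.45 to 1.1 rad, 1.3 s more to 0.3, and it lands at about 0.85 rad/s, which is a knock. Pushing it by hand meets only a slight drag
- lid_lip (a point): middle of the lid's free edge, on its inner (lower) face. Lid: wooden frame with clear pane, solid to the touch, 191 hinge to lip x 246 wide x 10 mm thick. The point turns with the lid: x axis along the lid to the hinge, z out of its outer face. Shut, this edge is 97 mm above the table and overhangs the front wall by 25 mm, with free space below for a finger
- lid_hinge (a point): middle of the hinge line, at the top of the box's back wall, 97 mm above the table, fixed to the box; 193 mm from lid_lip
- bowl_centre (a point): centre (half-way up) of the wet lacquered bowl, black outside and red inside, 114 mm across and 56 mm high, standing loose on the slats in the box; its rim is 15 mm below the box's rim
- jar_putty_centre (a point): centre of a clear jar with a grey-green cap, 66 across x 82 mm high, loose, left of the box
- jar_indigo_centre (a point): centre of a clear jar with a red cap and blue contents, 52 across x 70 mm high, loose, left of the box
- sand_block_centre (a point): centre of a dark grey sanding block, 48 x 74 x 28 mm, loose, left of the box
- tape_centre (a point): centre of a lying roll of cream tape, 104 across x 25 mm high, loose, right of the box
- lacquer_tin_centre (a point): centre of a red and black tin, 73 across x 78 mm high, loose, right of the box

How it is judged:
By the outcome, as a careful person would: the job done as asked, in the order asked, and still so for the second after the job is handed in, with the robot touching nothing.
It also fails if it takes over 48 s, if anything falls off the work surface, if the arm or the gripper's body presses on something with over 40 N, if the wrist force passes 120 N, or if a joint passes its speed limit or range.

## Working session

There is one attempt and no reset: what is moved stays moved. The work goes in short steps, Python scripts to look and compute and a tool call to move; the robot and the scene stay as the last step left them, time stands still between calls to the robot, and variables do not carry over. Pictures are saved under pics/ and viewed, and the job is handed in when it is done.

Besides the shell and the picture viewer there is one more tool, called after "Emit:" as name(argument=value, ...), one argument or row to a line, values as JSON. move_arm: Moves the arm, as the interface text tells. Its arguments: {"type":"object","properties":{"plan":{"type":"array","items":{"type":"array","items":{"type":"array","items":{"type":"number"}}}},"force":{"type":"number"}},"required":["plan"]}

```bash
ls; mkdir -p pics; python3 - <<'E'
from plant import *
import cv2,numpy as np
print(get_state())
for n in ["scene","side","wrist"]:
    im=read_camera(n); cv2.imwrite(f"pics/{n}0.png",im[:,:,::-1])
    c=get_calibration(n); print(n,{k:np.round(v,4).tolist() if not isinstance(v,str) else v for k,v in c.items()})
    for q in ["curing_box","lid_lip","lid_hinge","bowl_centre"]:
        r=pinpoint(n,q); print(n,q,[(np.round(x["centre"],1).tolist(),round(x["p"],2)) for x in r[:2]])
E
```

```text
pics
{'time': 0.0, 'qpos': array([-1.34799643e+00,  2.87201129e-01,  1.57821762e+00,  5.04868440e-05,
        1.27854978e+00, -1.50013988e-01]), 'dq': array([-3.13064638e-04, -6.65566483e-04, -5.49999842e-05, -1.08878491e-03,
       -2.61341177e-04, -9.23869694e-04]), 'joint_efforts': array([ 3.17102581e-05, -4.05979657e+01, -2.92626590e+01, -1.47771848e-04,
        5.78848514e-03,  1.41648208e-06]), 'eef_pos': array([ 0.24574278, -0.62796827,  0.22990152]), 'tcp_rot': array([ 9.82677135e-01,  1.85321980e-01, -1.90746816e-05, -1.18803255e-03]), 'contact_force': array([0.04252809, 0.21757286, 0.00181861]), 'wrist_torque': array([-0.00988744,  0.0249118 , -0.02036177]), 'opening': 0.994890723558858}
scene {'mtx': [[568.8315, 0.0, 329.1953], [0.0, 568.8315, 230.7247], [0.0, 0.0, 1.0]], 'extrinsics': [[0.6312, 0.3213, -0.706, -0.6754], [-0.7756, 0.2566, -0.5767, -0.9522], [-0.0042, 0.9115, 0.4112, 0.7997], [0.0, 0.0, 0.0, 1.0]]}
scene curing_box [([360.7, 261.4], 0.89)]
scene lid_lip [([405.1, 176.6], 0.87), ([387.0, 238.8], 0.35)]
scene lid_hinge [([390.8, 237.4], 0.69)]
scene bowl_centre []
side {'mtx': [[503.2212, 0.0, 315.4635], [0.0, 503.2212, 245.5949], [0.0, 0.0, 1.0]], 'extrinsics': [[-0.9715, 0.1364, -0.1939, 0.2964], [-0.2363, -0.6212, 0.7471, 0.9113], [-0.0186, 0.7717, 0.6357, 0.8521], [0.0, 0.0, 0.0, 1.0]]}
side curing_box [([301.1, 252.6], 0.9), ([290.4, 240.1], 0.6)]
side lid_lip []
side lid_hinge [([299.2, 205.8], 0.65)]
side bowl_centre [([289.2, 242.3], 0.85)]
wrist {'mtx': [[371.6483, 0.0, 322.0999], [0.0, 371.6483, 235.2183], [0.0, 0.0, 1.0]], 'hand_eye': [[-0.0006, 0.9522, 0.3054, 0.0777], [1.0, 0.0008, -0.0005, -0.0009], [-0.0007, 0.3054, -0.9522, -0.1424], [0.0, 0.0, 0.0, 1.0]]}
wrist curing_box []
wrist lid_lip []
wrist lid_hinge []
wrist bowl_centre []
```

View pics/scene0.png

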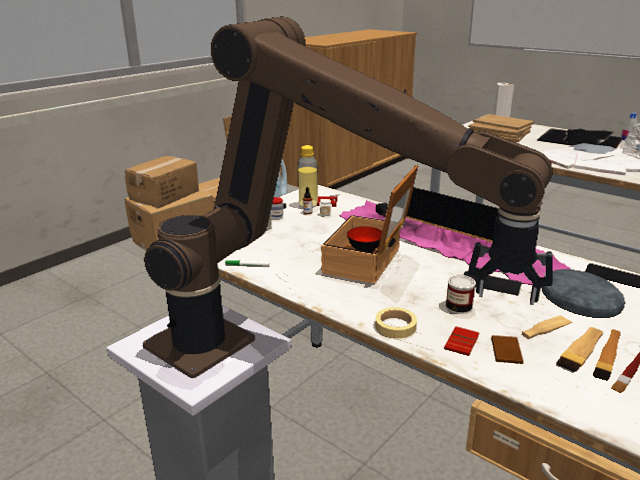

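View pics/side0.png

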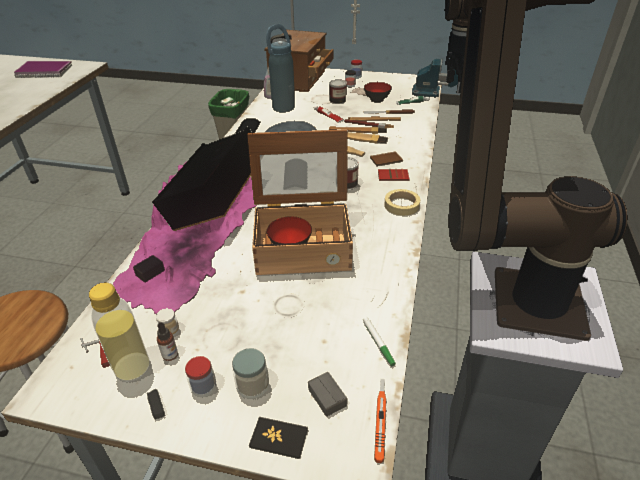

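View pics/wrist0.png

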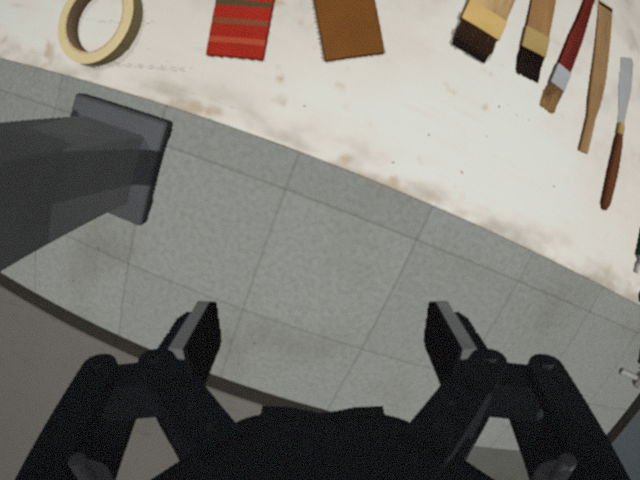

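```bash
cat > h.py <<'E'
from plant import *
import numpy as np,cv2
from scipy.spatial.transform import Rotation as R
def ray(n,px):
    c=get_calibration(n);M=np.array(c["mtx"]);E=np.array(c["extrinsics"])
    d=np.array([(px[0]-M[0,2])/M[0,0],-(px[1]-M[1,2])/M[1,1],-1.]);return E[:3,3],E[:3,:3]@d
def onz(n,px,z):
    o,d=ray(n,px);return o+d*(z-o[2])/d[2]
def tri(a,b):
    (o1,d1),(o2,d2)=ray("scene",a),ray("side",b)
    s=np.linalg.lstsq(np.stack([d1,-d2],1),o2-o1,rcond=None)[0]
    p,q=o1+s[0]*d1,o2+s[1]*d2;return (p+q)/2,np.linalg.norm(p-q)
def proj(n,P):
    c=get_calibration(n);M=np.array(c["mtx"]);E=np.array(c["extrinsics"])
    p=(np.asarray(P)-E[:3,3])@E[:3,:3];p=p*[1,-1,-1]
    return np.stack([M[0,0]*p[...,0]/p[...,2]+M[0,2],M[1,1]*p[...,1]/p[...,2]+M[1,2]],-1)
E
python3 - <<'E'
from h import *
print("box",onz("scene",(360.7,261.4),0),onz("side",(301.1,252.6),0),tri((360.7,261.4),(301.1,252.6)))
print("hinge",onz("scene",(390.8,237.4),.097),onz("side",(299.2,205.8),.097),tri((390.8,237.4),(299.2,205.8)))
for n,(x0,x1,y0,y1) in {"scene":(300,440,150,290),"side":(230,370,115,290)}.items():
    im=cv2.imread(f"pics/{n}0.png")[y0:y1,x0:x1]
    s=min(800/(x1-x0),600/(y1-y0)); cv2.imwrite(f"pics/{n}_crop.png",cv2.resize(im,None,fx=s,fy=s,interpolation=cv2.INTER_CUBIC));print(n,s)
E
```

```text
box [ 0.58099495 -0.04945158  0.        ] [ 0.58628098 -0.0540313   0.        ] (array([ 0.58355003, -0.04983646,  0.00117558]), np.float64(0.005230592960456685))
hinge [ 0.60670107 -0.13739927  0.097     ] [ 0.60693305 -0.12600353  0.097     ] (array([ 0.610216  , -0.13381072,  0.0931144 ]), np.float64(0.003729461257993391))
scene 4.285714285714286
side 3.4285714285714284
```

View pics/scene_crop.png

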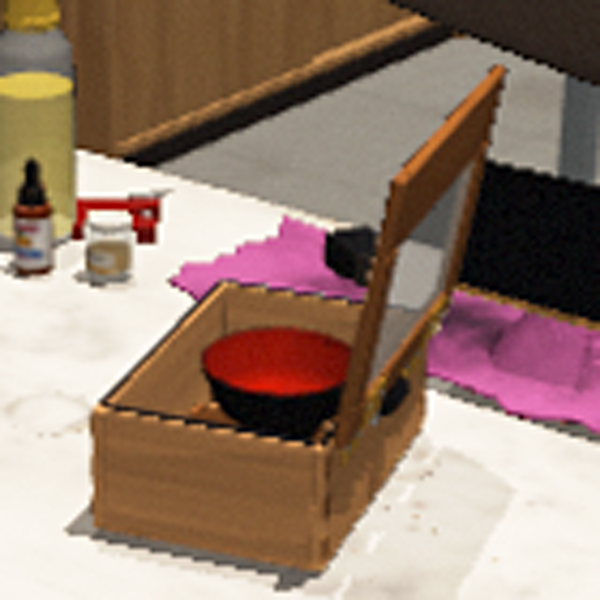

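View pics/side_crop.png

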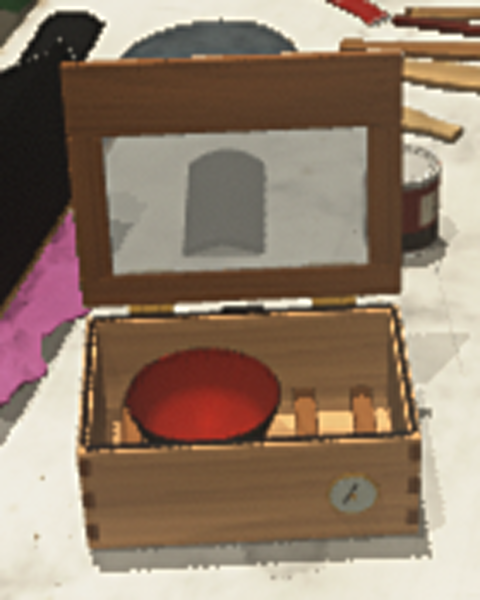

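```bash
cat >> h.py <<'E'
def boxT(p):
    x,y,yaw=p[:3];c,s=np.cos(yaw),np.sin(yaw)
    return np.array([[c,-s,0],[s,c,0],[0,0,1.]]),np.array([x,y,0])
def lidpt(th,u,v,w): # u from hinge along lid, v width, w out of outer face (inner face w=0)
    # box coords; hinge at x=hx
    return np.array([0.0825+0.0-u*np.cos(th)+w*np.sin(th),v,.097+u*np.sin(th)+w*np.cos(th)])
E
cat > fit.py <<'E'
from h import *
from scipy.optimize import least_squares
sc=lambda a:np.array(a)/4.285714+[300,150]
sd=lambda a:np.array(a)/3.428571+[230,115]
B=[("scene",sc((97,405)),(-.0825,-.12,.095)),("scene",sc((97,530)),(-.0825,-.12,0)),("scene",sc((322,568)),(.0825,-.12,0)),
("scene",sc((222,285)),(-.0825,.12,.095)),
("side",sd((417,440)),(-.0825,-.12,.095)),("side",sd((83,447)),(-.0825,.12,.095)),("side",sd((418,545)),(-.0825,-.12,0)),("side",sd((95,550)),(-.0825,.12,0)),
("side",sd((400,305)),(.0825,-.12,.095)),("side",sd((92,318)),(.0825,.12,.095))]
L=[("side",sd((402,55)),(.193,-.123)),("side",sd((62,65)),(.193,.123)),("scene",sc((388,188)),(.193,-.123))]
def res(p):
    Rm,t=boxT(p);o=[]
    for n,px,P in B:o.append(proj(n,Rm@np.array(P)+t)-px)
    for n,px,P in L:o.append(proj(n,Rm@lidpt(p[3],P[0],P[1],0)+t)-px)
    return np.concatenate(o)
s=least_squares(res,[.583,-.05,-1.57,1.7],loss="soft_l1")
print(s.x);print(np.round(s.fun.reshape(-1,2),1))
Rm,t=boxT(s.x);print("hinge",Rm@[.0825,0,.097]+t,"lip",Rm@lidpt(s.x[3],.193,0,0)+t)
E
python3 fit.py
```

```text
[ 0.58094028 -0.05541629 -1.29570219  1.75270137]
[[-1.5  0.6]
 [-1.2  0.7]
 [-0.2  2.8]
 [-0.1 -1.4]
 [ 1.3 -0.8]
 [-2.3  1. ]
 [-0.1 -1.9]
 [-2.1  0.3]
 [ 0.3 -0.9]
 [-1.1 -1.4]
 [ 1.4 -1. ]
 [-0.2 -0.5]
 [ 0.  -2.2]]
hinge [ 0.60335038 -0.13481426  0.097     ] lip [ 0.61283443 -0.16841584  0.28681566]
```

```bash
cat >> h.py <<'E'
YAW=-1.296; BX=np.array([np.cos(YAW),np.sin(YAW),0]);BY=np.array([-np.sin(YAW),np.cos(YAW),0]);BO=np.array([.581,-.0554,0])
def b2w(x,y,z): return BO+BX*x+BY*y+np.array([0,0,z])
def w2b(p): p=np.asarray(p)-BO; return np.array([p@BX,p@BY,p[2]])
def Rt(phi,beta=0):
    "tool pointing along box +x turned beta, phi below horizontal, tool x up"
    a=np.radians(phi);b=np.radians(beta);f=BX*np.cos(b)+BY*np.sin(b)
    d=f*np.cos(a)-np.array([0,0,np.sin(a)]);x=f*np.sin(a)+np.array([0,0,np.cos(a)])
    return np.stack([x,np.cross(d,x),d],1)
def Rq(q): return (R.from_euler('z',q[0])*R.from_euler('y',q[1]+q[2])*R.from_euler('z',q[3])*R.from_euler('y',q[4])*R.from_euler('z',q[5]+np.pi/2)).as_matrix()
def rows(targets,hand=0.0,s=None):
    "targets: list of (pos_world, Rmat)"
    s=s or get_state();p0=s["eef_pos"];R0=R.from_quat(s["tcp_rot"]).as_matrix();o=[]
    for p,T in targets:
        rv=np.degrees(R.from_matrix(R0.T@T).as_rotvec());t=R0.T@(np.asarray(p)-p0)
        o.append([round(float(v),1) for v in rv]+[round(float(v),3) for v in t]+[hand])
    return o
def wristq(T,q1,p):
    M=R.from_euler('y',-p).as_matrix()@R.from_euler('z',-q1).as_matrix()@T
    e=R.from_matrix(M).as_euler('ZYZ');return e[0],e[1],(e[2]-np.pi/2+np.pi)%(2*np.pi)-np.pi
E
python3 - <<'E'
from h import *
s=get_state();print(s["time"],np.round(Rq(s["qpos"])-R.from_quat(s["tcp_rot"]).as_matrix(),3).tolist())
for phi in (20,30,40):
  for q1 in (-.3,0,.3):
    for p in (1.7,2.0,2.3): print(phi,q1,p,np.round(wristq(Rt(phi),q1,p),2))
print("rel rot",[(phi,rows([(s["eef_pos"],Rt(phi))])) for phi in (30,)])
for q in [(250,372),(200,375),(327,393)]: print(q,onz("side",q,.04),w2b(onz("side",q,.04)))
E
```

```text
0.75 [[0.0, -0.0, -0.0], [-0.0, 0.0, 0.0], [-0.0, -0.0, 0.0]]
20 -0.3 1.7 [-1.24  0.99  3.07]
20 -0.3 2.0 [-1.45  0.92 -2.86]
20 -0.3 2.3 [-1.68  0.92 -2.48]
20 0 1.7 [-1.24  1.27 -3.11]
20 0 2.0 [-1.35  1.19 -2.8 ]
20 0 2.3 [-1.48  1.14 -2.48]
20 0.3 1.7 [-1.22  1.55 -3.01]
20 0.3 2.0 [-1.24  1.45 -2.73]
20 0.3 2.3 [-1.29  1.36 -2.44]
30 -0.3 1.7 [-1.03  1.01  2.95]
30 -0.3 2.0 [-1.23  0.88 -2.99]
30 -0.3 2.3 [-1.49  0.82 -2.6 ]
30 0 1.7 [-1.06  1.27  3.12]
30 0 2.0 [-1.17  1.14 -2.88]
30 0 2.3 [-1.32  1.04 -2.56]
30 0.3 1.7 [-1.05  1.53 -3.02]
30 0.3 2.0 [-1.08  1.38 -2.75]
30 0.3 2.3 [-1.15  1.25 -2.48]
40 -0.3 1.7 [-0.83  1.05  2.85]
40 -0.3 2.0 [-1.    0.87 -3.14]
40 -0.3 2.3 [-1.27  0.74 -2.76]
40 0 1.7 [-0.88  1.28  3.06]
40 0 2.0 [-0.98  1.1  -2.96]
40 0 2.3 [-1.14  0.95 -2.65]
40 0.3 1.7 [-0.87  1.51 -3.03]
40 0.3 2.0 [-0.91  1.32 -2.79]
40 0.3 2.3 [-1.    1.14 -2.53]
rel rot [(30, [[-49.6, 44.9, 85.9, 0.0, 0.0, 0.0, 0.0]])]
(250, 372) [0.57723528 0.36111921 0.04      ] [-0.40191317  0.1093994   0.04      ]
(200, 375) [0.66996786 0.38954958 0.04      ] [-0.40411378  0.2063673   0.04      ]
(327, 393) [0.42043824 0.37383697 0.04      ] [-0.45670078 -0.03806372  0.04      ]
```

```bash
cat >> h.py <<'E'
def Rd(phi,beta=0): return Rt(phi,beta)@np.diag([-1.,-1,1])
def interp(p1,T1,ns,ntot,s=None):
    from scipy.spatial.transform import Slerp
    s=s or get_state();p0=s["eef_pos"];sl=Slerp([0,1],R.from_matrix([R.from_quat(s["tcp_rot"]).as_matrix(),T1]))
    return [(p0+(np.asarray(p1)-p0)*k/ntot,sl(k/ntot).as_matrix()) for k in ns]
E
python3 - <<'E'
from h import *
s=get_state()
T=Rd(32);print(rows([(s["eef_pos"],T)]))
for p in (1.7,2.,2.3): print(np.round(wristq(T,0,p),2))
W=b2w(.06,0,.43);print(W)
tg=interp(W,T,range(1,6),12)
z=[.285,.34,.39,.42,.43]
tg=[(np.array([p[0],p[1],zz]),t) for (p,t),zz in zip(tg,z)]
for (p,t),r in zip(tg,rows(tg)): print(np.round(p,3),r)
E
```

```text
[[-42.4, -46.8, -76.5, 0.0, 0.0, 0.0, 0.0]]
[-1.02  1.27 -0.03]
[-1.13  1.13  0.25]
[-1.28  1.02  0.57]
[ 0.59728105 -0.11314883  0.43      ]
[ 0.275 -0.586  0.285] [-3.5, -3.9, -6.4, 0.043, -0.029, -0.054, 0.0]
[ 0.304 -0.543  0.34 ] [-7.1, -7.8, -12.8, 0.086, -0.059, -0.109, 0.0]
[ 0.334 -0.5    0.39 ] [-10.6, -11.7, -19.1, 0.129, -0.088, -0.159, 0.0]
[ 0.363 -0.457  0.42 ] [-14.1, -15.6, -25.5, 0.172, -0.117, -0.189, 0.0]
[ 0.392 -0.414  0.43 ] [-17.7, -19.5, -31.9, 0.215, -0.147, -0.199, 0.0]
```

Emit:
move_arm(
  plan=[
    [[-3.5,-3.9,-6.4,0.043,-0.029,-0.054,0],[-7.1,-7.8,-12.8,0.086,-0.059,-0.109,0],[-10.6,-11.7,-19.1,0.129,-0.088,-0.159,0],[-14.1,-15.6,-25.5,0.172,-0.117,-0.189,0],[-17.7,-19.5,-31.9,0.215,-0.147,-0.199,0]],
  ],
)

```text
time: 1.38
eef_pos: [0.3822, -0.4289, 0.4266]
tcp_rot: [0.868, 0.442, -0.136, 0.183]
contact_force: [0.7, -0.2, -0.3]
opening: -0.001
```

```bash
python3 - <<'E'
from h import *
s=get_state();print(np.round(s["qpos"],3),np.abs(Rq(s["qpos"])-R.from_quat(s["tcp_rot"]).as_matrix()).max())
# kinematic fit from two poses
from scipy.optimize import least_squares
D=[([-1.34799643e+00,2.87201129e-01,1.57821762e+00,5.04868440e-05,1.27854978e+00,-1.50013988e-01],[ 0.24574278,-0.62796827,0.22990152]),(s["qpos"],s["eef_pos"])]
def fk(q,k):
    h,e,a2,a3,L,ox=k
    A=R.from_euler('z',q[0]);B=R.from_euler('y',q[1]);C=R.from_euler('y',q[1]+q[2])
    return A.apply([0,e,h]+B.apply([0,0,a2])+C.apply([ox,0,a3]))+Rq(q)@[0,0,L]
f=least_squares(lambda k:np.concatenate([fk(q,k)-p for q,p in D]),[.3,.1,.45,.45,.25,0]);print(np.round(f.x,3),f.fun)
tg=interp(b2w(.06,0,.43),Rd(32),range(1,6),7)
for (p,t),r in zip(tg,rows(tg)): print(np.round(p,3),r)
E
```

```text
[-0.872 -0.157  1.741 -0.362  1.268 -0.184] 4.440892098500626e-16
[0.24  0.101 0.443 0.572 0.249 0.021] [-1.57987512e-10  5.97380811e-10  1.74707665e-10  1.38362377e-10
 -2.87687651e-10 -1.88121019e-10]
[ 0.413 -0.384  0.427] [-3.5, -3.9, -6.4, 0.05, 0.001, -0.022, 0.0]
[ 0.444 -0.339  0.428] [-7.0, -7.7, -12.7, 0.1, 0.001, -0.045, 0.0]
[ 0.474 -0.294  0.428] [-10.5, -11.6, -19.1, 0.149, 0.002, -0.067, 0.0]
[ 0.505 -0.248  0.429] [-14.0, -15.4, -25.5, 0.199, 0.003, -0.09, 0.0]
[ 0.536 -0.203  0.429] [-17.5, -19.3, -31.9, 0.249, 0.003, -0.112, 0.0]
```

Emit:
move_arm(
  plan=[
    [[-3.5,-3.9,-6.4,0.05,0.001,-0.022,0],[-7.0,-7.7,-12.7,0.1,0.001,-0.045,0],[-10.5,-11.6,-19.1,0.149,0.002,-0.067,0],[-14.0,-15.4,-25.5,0.199,0.003,-0.09,0],[-17.5,-19.3,-31.9,0.249,0.003,-0.112,0]],
  ],
)

```text
time: 2.0
eef_pos: [0.5365, -0.2012, 0.4294]
tcp_rot: [0.641, 0.641, -0.254, 0.338]
contact_force: [1.0, -0.4, 0.2]
opening: -0.001
```

```bash
cat >> h.py <<'E'
LIM=np.array([[-2.77,2.77],[-.9,2.22],[.21,2.48],[-1.53,4.67],[.24,2.81],[-2.84,2.84]])
def fk(q,k):
    h,e,a2,a3,L,ox=k
    A=R.from_euler('z',q[0]);B=R.from_euler('y',q[1]);C=R.from_euler('y',q[1]+q[2])
    return A.apply([0,e,h]+B.apply([0,0,a2])+C.apply([ox,0,a3]))+Rq(q)@[0,0,L]
def ik(p,T,k,q0):
    from scipy.optimize import least_squares
    f=least_squares(lambda q:np.concatenate([(fk(q,k)-p)*5,R.from_matrix(T.T@Rq(q)).as_rotvec()]),np.clip(q0,LIM[:,0]+.01,LIM[:,1]-.01),bounds=(LIM[:,0],LIM[:,1]))
    return f.x,np.abs(f.fun).max()
E
python3 - <<'E'
from h import *
from scipy.optimize import least_squares
s=get_state();print(np.round(s["qpos"],3))
k=[.24,.101,.443,.572,.249,.021];print("pred err",fk(s["qpos"],k)-s["eef_pos"])
for ph in (25,32,40):
  for b in [(.06,0,.43),(.183,0,.325),(.163,0,.277),(.09,0,.28),(-.1,0,.3),(-.036,0,.21),(-.09,0,.085),(-.2,0,.07)]:
    q,e=ik(b2w(*b),Rd(ph),k,s["qpos"]);print(ph,b,np.round(q,2),round(e,4))
tg=interp(b2w(.06,0,.43),Rd(32),[1,2,3],3)+interp(b2w(.14,0,.39),Rd(32),[3],3)+interp(b2w(.19,0,.335),Rd(32),[3],3)
for (p,t),r in zip(tg,rows(tg)): print(np.round(p,3),r)
E
```

```text
[-0.223 -0.15   1.841 -0.87   1.216 -0.004]
pred err [-0.00054101  0.00044548 -0.00044481]
25 (0.06, 0, 0.43) [ 0.01 -0.04  1.83 -1.18  1.24  0.1 ] 0.0
25 (0.183, 0, 0.325) [-0.2   0.1   1.88 -1.31  0.99  0.23] 0.0
25 (0.163, 0, 0.277) [-0.17  0.15  1.93 -1.35  0.99  0.34] 0.0
25 (0.09, 0, 0.28) [-0.05  0.11  1.96 -1.31  1.1   0.37] 0.0
25 (-0.1, 0, 0.3) [ 0.3   0.1   1.93 -1.17  1.4   0.44] 0.0
25 (-0.036, 0, 0.21) [ 0.18  0.21  2.   -1.26  1.25  0.57] 0.0
25 (-0.09, 0, 0.085) [ 0.28  0.44  1.99 -1.27  1.25  0.82] 0.0
25 (-0.2, 0, 0.07) [ 0.48  0.52  1.91 -1.14  1.37  0.86] 0.0
32 (0.06, 0, 0.43) [-0.02 -0.05  1.79 -1.04  1.23 -0.  ] 0.0
32 (0.183, 0, 0.325) [-0.23  0.09  1.85 -1.13  0.96  0.08] 0.0
32 (0.163, 0, 0.277) [-0.19  0.12  1.9  -1.19  0.95  0.19] 0.0
32 (0.09, 0, 0.28) [-0.07  0.08  1.94 -1.16  1.06  0.24] 0.0
32 (-0.1, 0, 0.3) [ 0.27  0.07  1.92 -1.05  1.35  0.36] 0.0
32 (-0.036, 0, 0.21) [ 0.15  0.16  2.   -1.14  1.18  0.47] 0.0
32 (-0.09, 0, 0.085) [ 0.25  0.39  2.   -1.18  1.16  0.73] 0.0
32 (-0.2, 0, 0.07) [ 0.45  0.46  1.93 -1.06  1.28  0.8 ] 0.0
40 (0.06, 0, 0.43) [-0.06 -0.05  1.75 -0.87  1.24 -0.12] 0.0
40 (0.183, 0, 0.325) [-0.26  0.08  1.81 -0.93  0.97 -0.09] 0.0
40 (0.163, 0, 0.277) [-0.23  0.11  1.87 -0.98  0.94  0.02] 0.0
40 (0.09, 0, 0.28) [-0.11  0.06  1.91 -0.98  1.03  0.09] 0.0
40 (-0.1, 0, 0.3) [ 0.24  0.03  1.9  -0.91  1.31  0.26] 0.0
40 (-0.036, 0, 0.21) [ 0.12  0.12  1.98 -0.99  1.13  0.34] 0.0
40 (-0.09, 0, 0.085) [ 0.22  0.33  2.01 -1.06  1.07  0.62] 0.0
40 (-0.2, 0, 0.07) [ 0.42  0.4   1.95 -0.96  1.19  0.71] 0.0
[ 0.557 -0.172  0.43 ] [-2.3, -2.5, -4.2, 0.02, 0.022, -0.02, 0.0]
[ 0.577 -0.143  0.43 ] [-4.5, -5.0, -8.4, 0.04, 0.043, -0.04, 0.0]
[ 0.597 -0.113  0.43 ] [-6.8, -7.5, -12.5, 0.06, 0.065, -0.061, 0.0]
[ 0.619 -0.19   0.39 ] [-6.8, -7.5, -12.5, 0.041, 0.078, 0.026, 0.0]
[ 0.633 -0.238  0.335] [-6.8, -7.5, -12.5, 0.052, 0.083, 0.099, 0.0]
```

```bash
python3 - <<'E'
from h import *
T=Rd(32)
tg=interp(b2w(.10,0,.43),T,[1,2],2)+[(b2w(.13,0,.39),T),(b2w(.165,0,.35),T),(b2w(.19,0,.325),T)]
for (p,t),r in zip(tg,rows(tg)): print(np.round(p,3),r)
E
```

```text
[ 0.572 -0.176  0.43 ] [-3.4, -3.7, -6.3, 0.018, 0.037, -0.015, 0.0]
[ 0.608 -0.152  0.43 ] [-6.8, -7.5, -12.5, 0.035, 0.074, -0.03, 0.0]
[ 0.616 -0.181  0.39 ] [-6.8, -7.5, -12.5, 0.047, 0.076, 0.018, 0.0]
[ 0.626 -0.214  0.35 ] [-6.8, -7.5, -12.5, 0.056, 0.079, 0.07, 0.0]
[ 0.633 -0.238  0.325] [-6.8, -7.5, -12.5, 0.06, 0.082, 0.106, 0.0]
```

Emit:
move_arm(
  plan=[
    [[-3.4,-3.7,-6.3,0.018,0.037,-0.015,0],[-6.8,-7.5,-12.5,0.035,0.074,-0.03,0],[-6.8,-7.5,-12.5,0.047,0.076,0.018,0],[-6.8,-7.5,-12.5,0.056,0.079,0.07,0],[-6.8,-7.5,-12.5,0.06,0.082,0.106,0]],
  ],
)

```text
time: 2.62
eef_pos: [0.632, -0.2392, 0.3218]
tcp_rot: [0.528, 0.698, -0.292, 0.386]
contact_force: [0.2, -0.7, 0.8]
opening: -0.001
```

```bash
python3 - <<'E'
from h import *
s=get_state();print(np.round(s["qpos"],3),w2b(s["eef_pos"]),np.degrees(R.from_matrix(R.from_quat(s["tcp_rot"]).as_matrix().T@Rd(32)).as_rotvec()))
for n,(x0,x1,y0,y1) in {"scene":(300,460,120,240),"side":(200,400,90,240)}.items():
    im=read_camera(n)
    tip=proj(n,s["eef_pos"]);print(n,tip,proj(n,b2w(*lidpt(1.75,.193,0,.01))))
    im=im[y0:y1,x0:x1,::-1]
    cv2.imwrite(f"pics/{n}_1.png",cv2.resize(im,(800,600),interpolation=cv2.INTER_CUBIC))
print(get_state()["time"])
E
```

```text
[-0.238  0.093  1.85  -1.135  0.952  0.078] [ 0.19072191 -0.00077642  0.32179342] [-0.01557227 -0.09760449  0.05867615]
scene [431.08701485 168.51728521] [407.44390386 178.36310222]
side [297.79833816 105.53147938] [298.32862935 130.6520352 ]
2.725
```

View pics/scene_1.png

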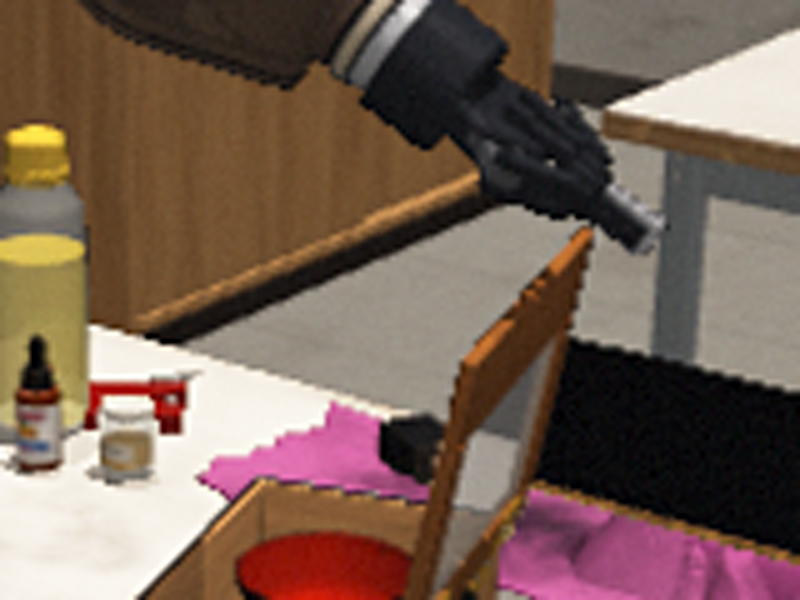

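View pics/side_1.png

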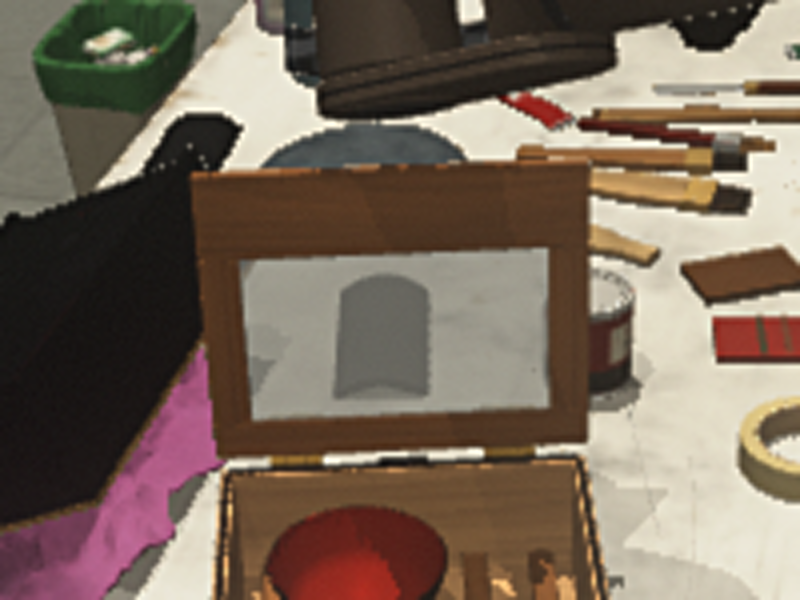

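```bash
cat >> h.py <<'E'
def plan(bs,phis=32,hand=0.0):
    if np.isscalar(phis): phis=[phis]*len(bs)
    tg=[(b2w(b[0],0,b[1]),Rd(f)) for b,f in zip(bs,phis)]
    s=get_state();print("t",s["time"],"tip",np.round(w2b(s["eef_pos"]),4),"F",np.round(s["contact_force"],2))
    print(rows(tg,hand,s))
E
python3 -c "
from h import *
plan([(.185,.30),(.178,.282),(.168,.28),(.158,.28),(.149,.28)])"
```

```text
t 2.725 tip [ 0.1913 -0.0023  0.3193] F [-0.43 -0.27 -1.01]
[[-0.3, -0.2, 0.2, 0.02, 0.002, 0.005, 0.0], [-0.3, -0.2, 0.2, 0.039, 0.002, 0.009, 0.0], [-0.3, -0.2, 0.2, 0.046, 0.002, 0.001, 0.0], [-0.3, -0.2, 0.2, 0.051, 0.002, -0.007, 0.0], [-0.3, -0.2, 0.2, 0.056, 0.002, -0.015, 0.0]]
```

Emit:
move_arm(
  plan=[
    [[0,0,0,0.02,0.002,0.005,0],[0,0,0,0.039,0.002,0.009,0],[0,0,0,0.046,0.002,0.001,0],[0,0,0,0.051,0.002,-0.007,0],[0,0,0,0.056,0.002,-0.015,0]],
  ],
)

```text
time: 3.35
eef_pos: [0.6216, -0.1983, 0.283]
tcp_rot: [0.528, 0.697, -0.294, 0.385]
contact_force: [-1.4, -1.2, 4.0]
opening: -0.001
```

```bash
python3 -c "
from h import *
plan([(.139,.28),(.129,.28),(.120,.28),(.111,.28),(.103,.28)])"
```

```text
t 3.35 tip [0.1486 0.0003 0.283 ] F [-1.43 -1.17  3.99]
[[-0.2, -0.0, 0.1, 0.008, -0.0, -0.007, 0.0], [-0.2, -0.0, 0.1, 0.013, -0.0, -0.015, 0.0], [-0.2, -0.0, 0.1, 0.018, -0.0, -0.023, 0.0], [-0.2, -0.0, 0.1, 0.023, -0.0, -0.03, 0.0], [-0.2, -0.0, 0.1, 0.027, -0.0, -0.037, 0.0]]
```

```bash
python3 -c "
from h import *
plan([(.141,.287),(.131,.290),(.121,.2925),(.111,.294),(.102,.2945)])"
```

```text
t 3.35 tip [0.1486 0.0003 0.283 ] F [-1.43 -1.17  3.99]
[[-0.2, -0.0, 0.1, 0.001, -0.0, -0.009, 0.0], [-0.2, -0.0, 0.1, 0.003, -0.0, -0.019, 0.0], [-0.2, -0.0, 0.1, 0.007, -0.0, -0.028, 0.0], [-0.2, -0.0, 0.1, 0.011, -0.0, -0.038, 0.0], [-0.2, -0.0, 0.1, 0.015, -0.0, -0.046, 0.0]]
```

Emit:
move_arm(
  plan=[
    [[0,0,0,0.001,0,-0.009,0],[0,0,0,0.003,0,-0.019,0],[0,0,0,0.007,0,-0.028,0],[0,0,0,0.011,0,-0.038,0],[0,0,0,0.015,0,-0.046,0]],
  ],
)

```text
time: 3.98
eef_pos: [0.6087, -0.1524, 0.2946]
tcp_rot: [0.528, 0.697, -0.294, 0.385]
contact_force: [0.1, -0.6, -0.8]
opening: 0.003
```

```bash
cat >> h.py <<'E'
def look(tag,names=("scene","side")):
    for n in names:
        im=read_camera(n);x0,y0={"scene":(320,150),"side":(220,80)}[n]
        w,h={"scene":(120,120),"side":(160,220)}[n]
        f=im[y0:y0+h,x0:x0+w,::-1].copy();k=600//h
        cv2.imwrite(f"pics/{n}_{tag}.png",cv2.resize(f,None,fx=k,fy=k,interpolation=cv2.INTER_CUBIC))
        r=pinpoint(n,"lid_lip")
        for x in r[:2]:
            px=np.array(x["centre"]);th=np.linspace(0,1.8,721)
            pr=proj(n,np.array([b2w(*lidpt(a,.193,0,0)) for a in th]));d=np.linalg.norm(pr-px,axis=1);i=d.argmin()
            print(n,"lip",np.round(px,1),"p",round(x["p"],2),"theta %.3f"%th[i],"miss px %.1f"%d[i])
    print("t",get_state()["time"])
E
python3 -c "
from h import *
print(get_state()['contact_force'],w2b(get_state()['eef_pos']))
look('2')"
```

```text
[ 0.08450351 -0.64113697 -0.80489079] [0.10083901 0.00035705 0.294587  ]
scene lip [390.4 170.9] p 0.82 theta 1.540 miss px 3.6
side lip [294.7 139.7] p 0.97 theta 1.512 miss px 3.8
t 4.175
```

View pics/scene_2.png

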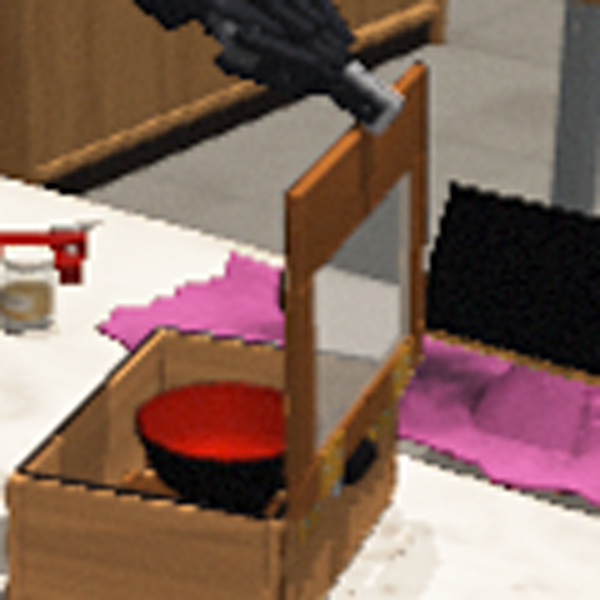

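```bash
python3 -c "
from h import *
plan([(.093,.295),(.085,.295),(.077,.2945),(.071,.294),(.066,.2935)])"
```

```text
t 4.175 tip [0.1012 0.0005 0.2941] F [1.13 0.35 0.51]
[[-0.2, -0.1, 0.1, 0.004, -0.0, -0.007, 0.0], [-0.2, -0.1, 0.1, 0.008, -0.001, -0.014, 0.0], [-0.2, -0.1, 0.1, 0.013, -0.001, -0.021, 0.0], [-0.2, -0.1, 0.1, 0.016, -0.001, -0.026, 0.0], [-0.2, -0.1, 0.1, 0.019, -0.001, -0.029, 0.0]]
```

```bash
python3 -c "
from h import *
plan([(.094,.293),(.088,.291),(.083,.290),(.079,.289),(.076,.288)])"
```

```text
t 4.175 tip [0.1012 0.0005 0.2941] F [1.13 0.35 0.51]
[[-0.2, -0.1, 0.1, 0.005, -0.0, -0.006, 0.0], [-0.2, -0.1, 0.1, 0.01, -0.0, -0.01, 0.0], [-0.2, -0.1, 0.1, 0.013, -0.0, -0.013, 0.0], [-0.2, -0.1, 0.1, 0.016, -0.0, -0.016, 0.0], [-0.2, -0.1, 0.1, 0.019, -0.0, -0.018, 0.0]]
```

Emit:
move_arm(
  plan=[
    [[0,0,0,0.005,0,-0.006,0],[0,0,0,0.01,0,-0.01,0],[0,0,0,0.013,0,-0.013,0],[0,0,0,0.016,0,-0.016,0],[0,0,0,0.019,0,-0.018,0]],
  ],
)

```text
time: 4.8
eef_pos: [0.6028, -0.1286, 0.2913]
tcp_rot: [0.528, 0.696, -0.295, 0.387]
contact_force: [-2.9, 1.6, 8.7]
opening: -0.002
```

```bash
python3 -c "
from h import *
look('3')
plan([(.04,.315),(-.01,.345),(-.06,.345),(-.11,.315),(-.13,.26)])"
```

```text
scene lip [384.3 173. ] p 0.56 theta 1.453 miss px 1.1
side lip [297.3 143.4] p 0.57 theta 1.433 miss px 1.3
t 5.0
t 5.0 tip [0.0755 0.0007 0.2874] F [-0.49  0.57  0.16]
[[-0.2, -0.1, 0.1, -0.005, -0.001, -0.045, 0.0], [-0.2, -0.1, 0.1, -0.003, -0.001, -0.103, 0.0], [-0.2, -0.1, 0.1, 0.023, -0.001, -0.145, 0.0], [-0.2, -0.1, 0.1, 0.075, -0.001, -0.172, 0.0], [-0.2, -0.1, 0.1, 0.132, -0.001, -0.159, 0.0]]
```

Emit:
move_arm(
  plan=[
    [[0,0,0,-0.005,-0.001,-0.045,0],[0,0,0,-0.003,-0.001,-0.103,0],[0,0,0,0.023,-0.001,-0.145,0],[0,0,0,0.075,-0.001,-0.172,0],[0,0,0,0.132,-0.001,-0.159,0]],
  ],
)

```text
time: 5.62
eef_pos: [0.5463, 0.072, 0.261]
tcp_rot: [0.529, 0.698, -0.29, 0.386]
contact_force: [0.4, 0.2, -0.4]
opening: 0.001
```

```bash
python3 -c "
from h import *
look('4',('scene',))
look('4',('side',))
plan([(-.12,.21),(-.08,.195),(-.045,.2),(-.045,.2),(-.045,.2)])"
```

```text
scene lip [373.5 175.9] p 0.69 theta 1.280 miss px 0.9
t 5.725
side lip [295.3 153.7] p 0.76 theta 1.250 miss px 3.6
t 5.825
t 5.825 tip [-0.1293 -0.0006  0.2592] F [ 0.01 -0.71 -0.57]
[[-0.2, -0.1, 0.3, 0.037, 0.001, 0.034, 0.0], [-0.2, -0.1, 0.3, 0.028, 0.001, 0.076, 0.0], [-0.2, -0.1, 0.3, 0.005, 0.001, 0.103, 0.0], [-0.2, -0.1, 0.3, 0.005, 0.001, 0.103, 0.0], [-0.2, -0.1, 0.3, 0.005, 0.001, 0.103, 0.0]]
```

```bash
cat >> h.py <<'E'
def tipfor(th,u=.17,hw=.011,phi=32,gap=0):
    a=np.radians(phi);n=np.array([np.sin(a),np.cos(a)])
    P=lidpt(th,u,0,-gap);c=np.array([P[0],P[2]])
    if th>a: return c-hw*n
    # lid flatter than rod: lip edge rests on rod, .020 from tip
    P=lidpt(th,.193,0,-gap);d=np.array([np.cos(a),-np.sin(a)]);return np.array([P[0],P[2]])-hw*n+.02*d
E
python3 -c "
from h import *
print([tipfor(t).round(4).tolist() for t in (.95,.92,.88,.85,.8,.75)])
plan([(-.12,.21),(-.085,.20),(-.05,.207),(-.03,.219),(-.0265,.223)])"
```

```text
[[-0.0222, 0.226], [-0.0263, 0.2229], [-0.0316, 0.2187], [-0.0355, 0.2154], [-0.0418, 0.2096], [-0.0477, 0.2036]]
t 5.825 tip [-0.1293 -0.0006  0.2592] F [ 0.01 -0.71 -0.57]
[[-0.2, -0.1, 0.3, 0.037, 0.001, 0.034, 0.0], [-0.2, -0.1, 0.3, 0.027, 0.001, 0.069, 0.0], [-0.2, -0.1, 0.3, 0.002, 0.001, 0.095, 0.0], [-0.2, -0.1, 0.3, -0.019, 0.001, 0.105, 0.0], [-0.2, -0.1, 0.3, -0.024, 0.001, 0.106, 0.0]]
```

Emit:
move_arm(
  plan=[
    [[0,0,0,0.037,0.001,0.034,0],[0,0,0,0.027,0.001,0.069,0],[0,0,0,0.002,0.001,0.095,0],[0,0,0,-0.019,0.001,0.105,0],[0,0,0,-0.024,0.001,0.106,0]],
  ],
)

```text
time: 6.45
eef_pos: [0.5753, -0.0312, 0.2269]
tcp_rot: [0.529, 0.697, -0.294, 0.386]
contact_force: [-0.0, -0.1, 0.9]
opening: -0.001
```

```bash
python3 -c "
from h import *
look('5',('scene',))
plan([tipfor(t) for t in (.90,.87,.845,.825,.815)])"
```

```text
scene lip [360.8 179.8] p 0.88 theta 1.062 miss px 1.1
t 6.55
t 6.55 tip [-0.0263  0.0008  0.2254] F [ 0.35  0.07 -0.19]
[[-0.2, -0.1, 0.1, 0.005, -0.001, 0.0, 0.0], [-0.2, -0.1, 0.1, 0.01, -0.001, -0.001, 0.0], [-0.2, -0.1, 0.1, 0.014, -0.001, -0.003, 0.0], [-0.2, -0.1, 0.1, 0.017, -0.001, -0.004, 0.0], [-0.2, -0.1, 0.1, 0.019, -0.001, -0.004, 0.0]]
```

```bash
python3 -c "
from h import *
plan([tipfor(t) for t in (.905,.88,.85,.82,.795)])"
```

```text
t 6.55 tip [-0.0263  0.0008  0.2254] F [ 0.35  0.07 -0.19]
[[-0.2, -0.1, 0.1, 0.005, -0.001, 0.0, 0.0], [-0.2, -0.1, 0.1, 0.009, -0.001, -0.001, 0.0], [-0.2, -0.1, 0.1, 0.013, -0.001, -0.002, 0.0], [-0.2, -0.1, 0.1, 0.018, -0.001, -0.004, 0.0], [-0.2, -0.1, 0.1, 0.022, -0.001, -0.005, 0.0]]
```

Emit:
move_arm(
  plan=[
    [[0,0,0,0.005,0,0,0],[0,0,0,0.009,0,-0.001,0],[0,0,0,0.013,0,-0.002,0],[0,0,0,0.018,0,-0.004,0],[0,0,0,0.022,0,-0.005,0]],
  ],
)

```text
time: 7.18
eef_pos: [0.57, -0.014, 0.2087]
tcp_rot: [0.528, 0.698, -0.294, 0.385]
contact_force: [-0.3, -0.8, -1.6]
opening: -0.001
```

```bash
python3 -c "
from h import *
look('6',('scene',))
plan([tipfor(t) for t in (.785,.78,.78,.78,.78)])"
```

```text
scene lip [350.2 187. ] p 0.83 theta 0.840 miss px 2.1
t 7.275
t 7.275 tip [-0.0428  0.0006  0.2086] F [-1.21  0.01 -1.21]
[[-0.2, -0.1, 0.2, 0.001, -0.001, -0.0, 0.0], [-0.2, -0.1, 0.2, 0.002, -0.001, -0.0, 0.0], [-0.2, -0.1, 0.2, 0.002, -0.001, -0.0, 0.0], [-0.2, -0.1, 0.2, 0.002, -0.001, -0.0, 0.0], [-0.2, -0.1, 0.2, 0.002, -0.001, -0.0, 0.0]]
```

Emit:
move_arm(
  plan=[
    [[0,0,0,0.001,0,0,0],[0,0,0,0.001,0,0,0],[0,0,0,0.001,0,0,0],[0,0,0,0.001,0,0,0],[0,0,0,0.001,0,0,0]],
  ],
)

```text
time: 7.9
eef_pos: [0.5699, -0.0136, 0.2078]
tcp_rot: [0.528, 0.698, -0.294, 0.385]
contact_force: [-1.8, 0.4, -0.3]
opening: 0.0
```

```bash
python3 -c "
from h import *
print(get_state()['contact_force'])
look('7')
plan([tipfor(t) for t in (.785,.78,.78,.78,.78)])"
```

```text
[-1.75521009  0.38580808 -0.28105245]
scene lip [347.6 187.1] p 0.91 theta 0.802 miss px 0.5
scene lip [360.1 262.4] p 0.66 theta 0.000 miss px 47.1
t 8.1
t 8.1 tip [-0.0433  0.0006  0.2078] F [-0.36  0.89  0.67]
[[-0.2, -0.1, 0.2, 0.0, -0.001, -0.0, 0.0], [-0.2, -0.1, 0.2, 0.001, -0.001, -0.0, 0.0], [-0.2, -0.1, 0.2, 0.001, -0.001, -0.0, 0.0], [-0.2, -0.1, 0.2, 0.001, -0.001, -0.0, 0.0], [-0.2, -0.1, 0.2, 0.001, -0.001, -0.0, 0.0]]
```

View pics/scene_7.png

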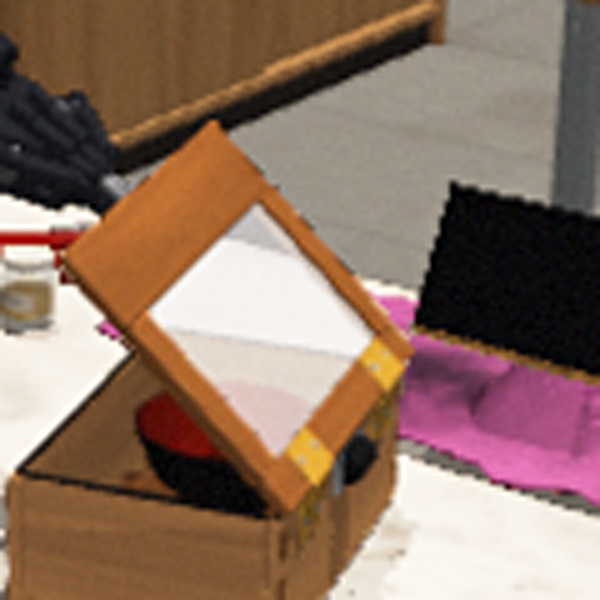

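View pics/side_7.png

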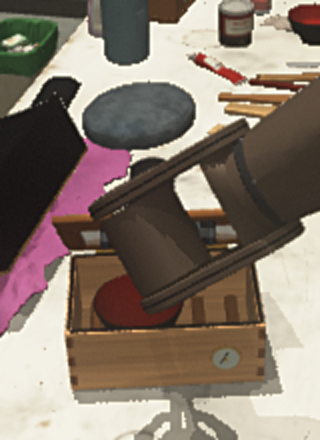

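```bash
cat >> h.py <<'E'
def tf(th,s=.018,hw=.011,phi=32):
    a=np.radians(phi);n=np.array([np.sin(a),np.cos(a)]);d=np.array([np.cos(a),-np.sin(a)])
    if th>a: return tipfor(th,.193-s-.004*(th-a)/.24)
    P=lidpt(th,.193,0,0);return np.array([P[0],P[2]])-hw*n+s*d
E
python3 -c "
from h import *
print([tf(t).round(4).tolist() for t in (.8,.7,.57,.55,.4,.2,0)])
plan([tf(t) for t in (.785,.785,.775,.755,.735)])"
```

```text
[[-0.0424, 0.2103], [-0.0554, 0.1989], [-0.0705, 0.182], [-0.0726, 0.179], [-0.0858, 0.1533], [-0.0972, 0.1165], [-0.1011, 0.0781]]
t 8.1 tip [-0.0433  0.0006  0.2078] F [-0.36  0.89  0.67]
[[-0.2, -0.1, 0.2, -0.0, -0.001, -0.001, 0.0], [-0.2, -0.1, 0.2, -0.0, -0.001, -0.001, 0.0], [-0.2, -0.1, 0.2, 0.001, -0.001, -0.002, 0.0], [-0.2, -0.1, 0.2, 0.005, -0.001, -0.003, 0.0], [-0.2, -0.1, 0.2, 0.008, -0.001, -0.004, 0.0]]
```

Emit:
move_arm(
  plan=[
    [[0,0,0,0,0,0,0],[0,0,0,0,0,0,0],[0,0,0,0.001,0,-0.001,0],[0,0,0,0.004,0,-0.003,0],[0,0,0,0.008,0,-0.004,0]],
  ],
)

```text
time: 8.72
eef_pos: [0.5677, -0.006, 0.2031]
tcp_rot: [0.528, 0.698, -0.294, 0.385]
contact_force: [-1.0, -0.4, -0.6]
opening: -0.003
```

```bash
python3 -c "
from h import *
plan([tf(t) for t in (.71,.685,.66,.635,.61)])"
```

```text
t 8.725 tip [-0.0511  0.0006  0.2031] F [-1.03 -0.45 -0.6 ]
[[-0.2, -0.1, 0.1, 0.004, -0.001, -0.001, 0.0], [-0.2, -0.1, 0.1, 0.008, -0.001, -0.002, 0.0], [-0.2, -0.1, 0.1, 0.013, -0.001, -0.003, 0.0], [-0.2, -0.1, 0.1, 0.017, -0.001, -0.004, 0.0], [-0.2, -0.1, 0.1, 0.021, -0.001, -0.004, 0.0]]
```

Emit:
move_arm(
  plan=[
    [[0,0,0,0.004,0,-0.001,0],[0,0,0,0.008,0,-0.002,0],[0,0,0,0.013,0,-0.003,0],[0,0,0,0.017,0,-0.004,0],[0,0,0,0.021,0,-0.004,0]],
  ],
)

```text
time: 9.35
eef_pos: [0.5637, 0.0082, 0.1872]
tcp_rot: [0.528, 0.698, -0.294, 0.385]
contact_force: [-0.0, 0.4, -0.1]
opening: -0.001
```

```bash
python3 -c "
from h import *
look('8',('scene',))
plan([tf(t) for t in (.585,.56,.535,.51,.485)])"
```

```text
scene lip [340.2 194.9] p 0.61 theta 0.615 miss px 0.7
t 9.45
t 9.45 tip [-0.0661  0.0005  0.1868] F [-0.27  0.2  -1.19]
[[-0.2, -0.1, 0.2, 0.004, -0.0, -0.001, 0.0], [-0.2, -0.1, 0.2, 0.008, -0.0, -0.001, 0.0], [-0.2, -0.1, 0.2, 0.013, -0.0, -0.001, 0.0], [-0.2, -0.1, 0.2, 0.018, -0.0, -0.001, 0.0], [-0.2, -0.1, 0.2, 0.023, -0.0, -0.001, 0.0]]
```

Lid follows (0.615). Continue.

Emit:
move_arm(
  plan=[
    [[0,0,0,0.004,0,-0.001,0],[0,0,0,0.008,0,-0.001,0],[0,0,0,0.013,0,-0.001,0],[0,0,0,0.018,0,-0.001,0],[0,0,0,0.023,0,-0.001,0]],
  ],
)

```text
time: 10.07
eef_pos: [0.5599, 0.021, 0.1675]
tcp_rot: [0.528, 0.698, -0.294, 0.385]
contact_force: [-0.6, 0.2, -1.1]
opening: 0.001
```

```bash
python3 -c "
from h import *
plan([tf(t) for t in (.46,.435,.41,.385,.36)])"
```

```text
t 10.075 tip [-0.0793  0.0004  0.1675] F [-0.56  0.17 -1.12]
[[-0.2, -0.1, 0.2, 0.004, -0.0, 0.0, 0.0], [-0.2, -0.1, 0.2, 0.009, -0.0, 0.001, 0.0], [-0.2, -0.1, 0.2, 0.014, -0.0, 0.002, 0.0], [-0.2, -0.1, 0.2, 0.018, -0.0, 0.002, 0.0], [-0.2, -0.1, 0.2, 0.023, -0.0, 0.003, 0.0]]
```

Emit:
move_arm(
  plan=[
    [[0,0,0,0.004,0,0,0],[0,0,0,0.009,0,0.001,0],[0,0,0,0.014,0,0.002,0],[0,0,0,0.018,0,0.002,0],[0,0,0,0.023,0,0.003,0]],
  ],
)

```text
time: 10.7
eef_pos: [0.5571, 0.0304, 0.1462]
tcp_rot: [0.528, 0.698, -0.294, 0.384]
contact_force: [-0.5, 0.1, 0.4]
opening: -0.001
```

```bash
python3 -c "
from h import *
look('9')
plan([tf(t) for t in (.335,.31,.285,.26,.235)])"
```

```text
scene lip [335.7 206.8] p 0.84 theta 0.385 miss px 2.8
side lip [299.4 224.4] p 0.88 theta 0.367 miss px 2.0
t 10.9
t 10.9 tip [-0.089   0.0002  0.1462] F [-0.1   0.65 -0.91]
[[-0.2, -0.1, 0.2, 0.005, -0.0, 0.001, 0.0], [-0.2, -0.1, 0.2, 0.009, -0.0, 0.002, 0.0], [-0.2, -0.1, 0.2, 0.014, -0.0, 0.004, 0.0], [-0.2, -0.1, 0.2, 0.019, -0.0, 0.005, 0.0], [-0.2, -0.1, 0.2, 0.023, -0.0, 0.007, 0.0]]
```

View pics/scene_9.png

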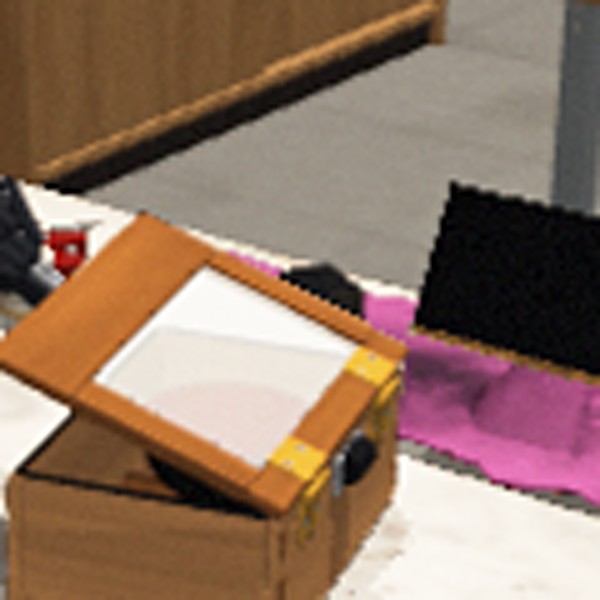

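Emit:
move_arm(
  plan=[
    [[0,0,0,0.005,0,0.001,0],[0,0,0,0.009,0,0.002,0],[0,0,0,0.014,0,0.004,0],[0,0,0,0.019,0,0.005,0],[0,0,0,0.023,0,0.007,0]],
  ],
)

```text
time: 11.52
eef_pos: [0.555, 0.0366, 0.1225]
tcp_rot: [0.528, 0.698, -0.294, 0.384]
contact_force: [-2.0, 1.5, -0.8]
opening: 0.003
```

```bash
python3 -c "
from h import *
look('10',('side',))
plan([tf(t,.017) for t in (.215,.195,.175,.155,.135)])"
```

```text
side lip [303.6 235.9] p 0.56 theta 0.220 miss px 1.7
t 11.625
t 11.625 tip [-9.550e-02 -1.000e-04  1.222e-01] F [ 0.49  0.66 -1.16]
[[-0.2, -0.1, 0.3, 0.003, 0.0, -0.0, 0.0], [-0.2, -0.1, 0.3, 0.007, 0.0, 0.001, 0.0], [-0.2, -0.1, 0.3, 0.01, 0.0, 0.002, 0.0], [-0.2, -0.1, 0.3, 0.014, 0.0, 0.004, 0.0], [-0.2, -0.1, 0.3, 0.017, 0.0, 0.005, 0.0]]
```

View pics/side_10.png

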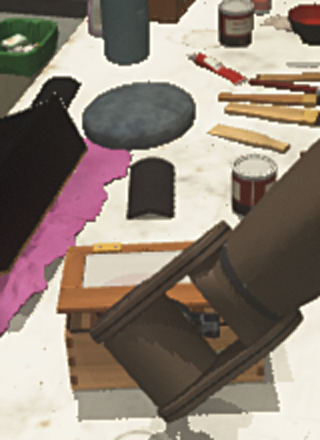

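Emit:
move_arm(
  plan=[
    [[0,0,0,0.003,0,0,0],[0,0,0,0.007,0,0.001,0],[0,0,0,0.01,0,0.002,0],[0,0,0,0.014,0,0.004,0],[0,0,0,0.017,0,0.005,0]],
  ],
)

```text
time: 12.25
eef_pos: [0.5535, 0.0411, 0.1048]
tcp_rot: [0.527, 0.699, -0.294, 0.384]
contact_force: [0.1, -0.1, -1.1]
opening: 0.0
```

```bash
python3 -c "
from h import *
plan([tf(t,.017) for t in (.12,.105,.09,.077,.065)])"
```

```text
t 12.25 tip [-0.1004 -0.0003  0.1048] F [ 0.06 -0.1  -1.14]
[[-0.2, -0.1, 0.3, 0.003, 0.0, 0.001, 0.0], [-0.2, -0.1, 0.3, 0.005, 0.0, 0.003, 0.0], [-0.2, -0.1, 0.3, 0.008, 0.0, 0.004, 0.0], [-0.2, -0.1, 0.3, 0.01, 0.0, 0.005, 0.0], [-0.2, -0.1, 0.3, 0.012, 0.0, 0.006, 0.0]]
```

Emit:
move_arm(
  plan=[
    [[0,0,0,0.003,0,0.001,0],[0,0,0,0.005,0,0.003,0],[0,0,0,0.008,0,0.004,0],[0,0,0,0.01,0,0.005,0],[0,0,0,0.012,0,0.006,0]],
  ],
)

```text
time: 12.88
eef_pos: [0.5531, 0.0423, 0.0913]
tcp_rot: [0.527, 0.699, -0.294, 0.384]
contact_force: [1.0, -0.5, -1.2]
opening: -0.003
```

```bash
python3 -c "
from h import *
look('11')
plan([tf(t,.016) for t in (.053,.042,.032,.022,.013)])"
```

```text
scene lip [329.6 222.4] p 0.57 theta 0.083 miss px 0.6
side lip [301.4 246.5] p 0.82 theta 0.075 miss px 1.0
t 13.075
t 13.075 tip [-0.1016 -0.0004  0.0914] F [-0.28 -0.4  -1.63]
[[-0.2, -0.1, 0.3, 0.002, 0.0, 0.0, 0.0], [-0.2, -0.1, 0.3, 0.004, 0.0, 0.001, 0.0], [-0.2, -0.1, 0.3, 0.006, 0.0, 0.002, 0.0], [-0.2, -0.1, 0.3, 0.007, 0.0, 0.003, 0.0], [-0.2, -0.1, 0.3, 0.009, 0.0, 0.004, 0.0]]
```

View pics/scene_11.png

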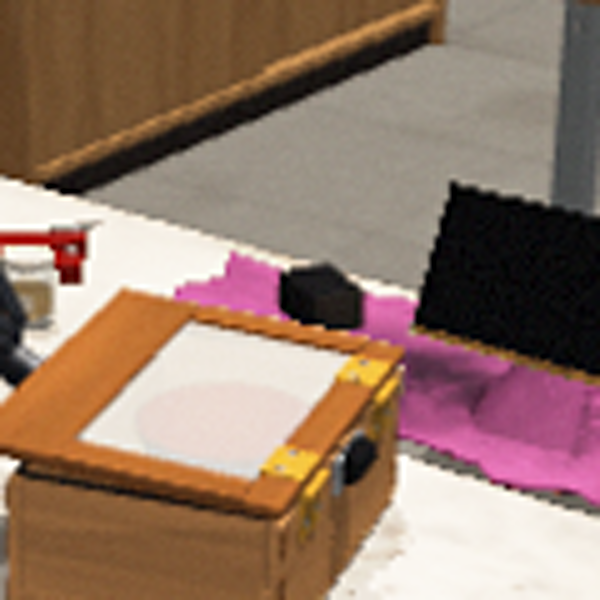

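Emit:
move_arm(
  plan=[
    [[0,0,0,0.002,0,0,0],[0,0,0,0.004,0,0.001,0],[0,0,0,0.006,0,0.002,0],[0,0,0,0.007,0,0.003,0],[0,0,0,0.009,0,0.004,0]],
  ],
)

```text
time: 13.7
eef_pos: [0.5526, 0.0438, 0.0815]
tcp_rot: [0.527, 0.699, -0.294, 0.384]
contact_force: [-0.6, 0.4, -0.4]
opening: 0.002
```

```bash
python3 -c "
from h import *
look('12',('scene',))
plan([(-.1025,z) for z in (.078,.0765,.075,.073,.071)])"
```

```text
scene lip [329.2 224.6] p 0.74 theta 0.045 miss px 0.3
t 13.8
t 13.8 tip [-0.1031 -0.0004  0.0813] F [ 0.18  0.1  -1.68]
[[-0.2, -0.2, 0.3, 0.002, 0.0, 0.002, 0.0], [-0.2, -0.2, 0.3, 0.004, 0.0, 0.003, 0.0], [-0.2, -0.2, 0.3, 0.005, 0.0, 0.004, 0.0], [-0.2, -0.2, 0.3, 0.007, 0.001, 0.005, 0.0], [-0.2, -0.2, 0.3, 0.008, 0.001, 0.006, 0.0]]
```

Emit:
move_arm(
  plan=[
    [[0,0,0,0.002,0,0.001,0],[0,0,0,0.003,0,0.002,0],[0,0,0,0.004,0,0.003,0],[0,0,0,0.006,0,0.004,0],[0,0,0,0.007,0,0.004,0]],
  ],
)

```text
time: 14.42
eef_pos: [0.5523, 0.044, 0.0731]
tcp_rot: [0.527, 0.699, -0.294, 0.384]
contact_force: [0.1, -0.2, -0.0]
opening: 0.002
```

```bash
python3 -c "
from h import *
print(get_state()['contact_force'])
look('13')
plan([(-.103,z) for z in (.0715,.07,.068,.066,.064)])"
```

```text
[ 0.13679694 -0.18999743 -0.03862757]
scene lip [329.4 227. ] p 0.71 theta 0.003 miss px 0.5
side lip [302.9 249.6] p 0.94 theta 0.028 miss px 0.4
t 14.625
t 14.625 tip [-0.1035 -0.0005  0.0733] F [ 0.38 -0.24  0.06]
[[-0.2, -0.2, 0.3, 0.001, 0.001, 0.001, 0.0], [-0.2, -0.2, 0.3, 0.003, 0.001, 0.002, 0.0], [-0.2, -0.2, 0.3, 0.004, 0.001, 0.003, 0.0], [-0.2, -0.2, 0.3, 0.006, 0.001, 0.004, 0.0], [-0.2, -0.2, 0.3, 0.008, 0.001, 0.005, 0.0]]
```

View pics/scene_13.png

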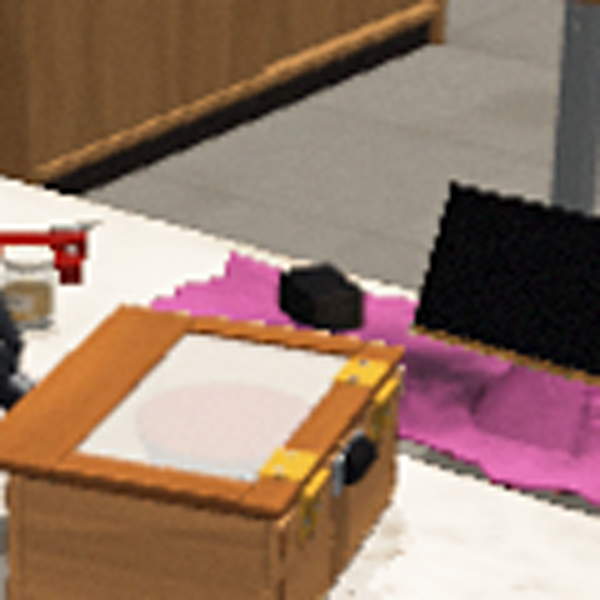

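Emit:
move_arm(
  plan=[
    [[0,0,0,0.001,0,0.001,0],[0,0,0,0.003,0,0.002,0],[0,0,0,0.004,0,0.003,0],[0,0,0,0.006,0,0.004,0],[0,0,0,0.008,0,0.005,0]],
  ],
)

```text
time: 15.25
eef_pos: [0.5523, 0.044, 0.0636]
tcp_rot: [0.527, 0.699, -0.294, 0.384]
contact_force: [-0.2, 0.3, 0.3]
opening: -0.001
```

```bash
python3 -c "
from h import *
look('14')
print(cut_out('side','jar_putty_centre')[:1] and [ (c['centre'],c['p']) for c in cut_out('side','jar_putty_centre')[:1]])
plan([(-.115,.064),(-.135,.064),(-.155,.068),(-.16,.10),(-.165,.15)])"
```

```text
scene lip [329.3 224.2] p 0.62 theta 0.052 miss px 0.4
side lip [304.3 251. ] p 0.83 theta 0.005 miss px 1.7
t 15.45
[([250.2, 372.2], 0.83)]
t 15.55 tip [-0.1035 -0.0005  0.0639] F [-0.45  0.07 -0.47]
[[-0.2, -0.2, 0.3, 0.006, 0.0, -0.01, 0.0], [-0.2, -0.2, 0.3, 0.017, 0.001, -0.027, 0.0], [-0.2, -0.2, 0.3, 0.024, 0.0, -0.046, 0.0], [-0.2, -0.2, 0.3, -0.0, 0.0, -0.067, 0.0], [-0.2, -0.2, 0.3, -0.04, -0.0, -0.098, 0.0]]
```

View pics/side_14.png

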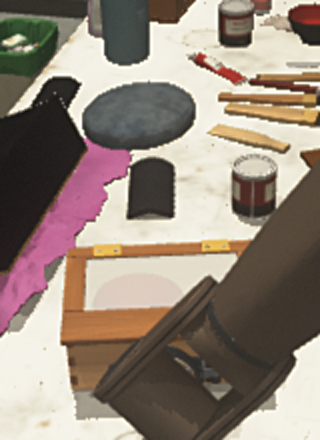

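Emit:
move_arm(
  plan=[
    [[0,0,0,0.006,0,-0.01,0],[0,0,0,0.017,0,-0.027,0],[0,0,0,0.024,0,-0.046,0],[0,0,0,0,0,-0.067,0],[0,0,0,-0.04,0,-0.098,0]],
  ],
)

```text
time: 16.18
eef_pos: [0.5347, 0.105, 0.1492]
tcp_rot: [0.525, 0.7, -0.295, 0.383]
contact_force: [1.0, -0.3, 0.4]
opening: -0.004
```

```bash
python3 -c "
from h import *
plan([(-.165,.19),(-.165,.24),(-.165,.28),(-.165,.31),(-.165,.31)])"
```

```text
t 16.175 tip [-0.167  -0.001   0.1492] F [ 0.99 -0.34  0.41]
[[-0.2, -0.2, 0.6, -0.036, 0.001, -0.02, 0.0], [-0.2, -0.2, 0.6, -0.078, -0.0, -0.047, 0.0], [-0.2, -0.2, 0.6, -0.112, -0.0, -0.068, 0.0], [-0.2, -0.2, 0.6, -0.137, -0.001, -0.084, 0.0], [-0.2, -0.2, 0.6, -0.137, -0.001, -0.084, 0.0]]
```

Emit:
move_arm(
  plan=[
    [[0,0,0,-0.036,0,-0.02,0],[0,0,0,-0.078,0,-0.047,0],[0,0,0,-0.112,0,-0.068,0],[0,0,0,-0.137,0,-0.084,0],[0,0,0,-0.137,0,-0.084,0]],
  ],
)

```text
time: 16.8
eef_pos: [0.5376, 0.1054, 0.3132]
tcp_rot: [0.526, 0.7, -0.293, 0.385]
contact_force: [-0.6, 0.3, -0.3]
opening: -0.002
```

```bash
python3 -c "
from h import *
s=get_state();print(s['contact_force'],np.abs(s['dq']).max(),s['eef_pos'])
look('15')
for n in ('scene','side'):
    cv2.imwrite(f'pics/{n}_full.png',read_camera(n)[:,:,::-1])
"
```

```text
[-0.55575256  0.30503069 -0.33542092] 0.06485828522799933 [0.53757973 0.10542432 0.31323555]
scene lip [332.8 225.8] p 0.61 theta 0.025 miss px 3.9
side lip [301.7 249.2] p 0.6 theta 0.035 miss px 0.8
t 17.0
```

View pics/scene_15.png

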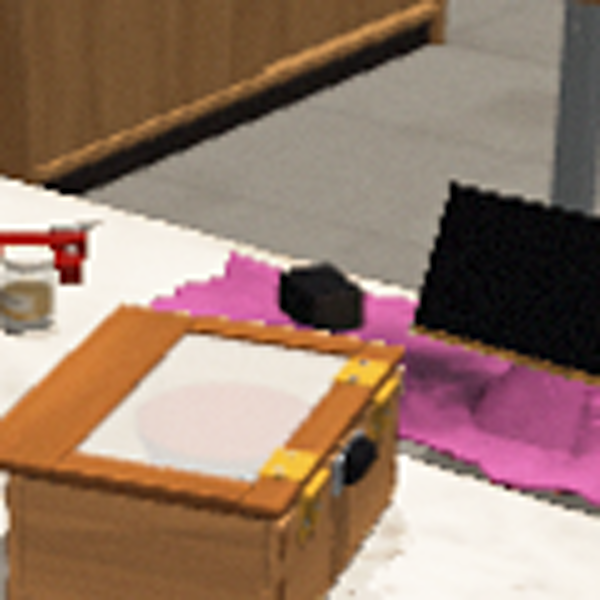

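View pics/side_full.png

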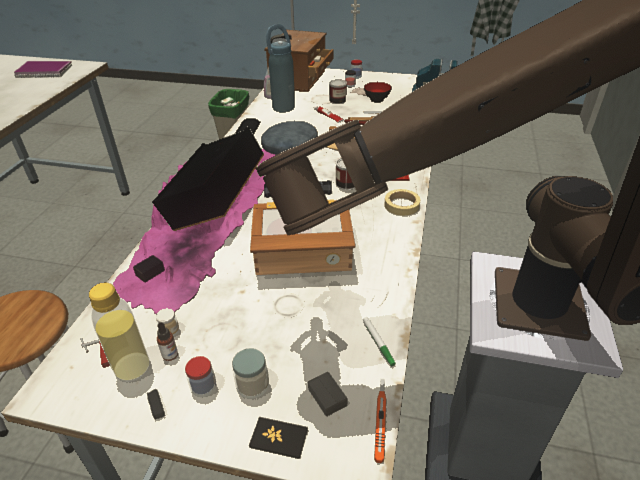

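```bash
python3 -c "
from plant import ticket
print(ticket.sign_off())"
```

```text
the job is handed in; nothing more can be done
None
```

The lid is shut, the hand is clear of the box, and I handed the job in at about 17 s.

**What I did:** I kept the fingers closed throughout. With the fingertips hooked over the lip from behind, I drew the lid past upright to about 1.44 rad. I then took the hand over and round to the front while the lid fell. The fingers were moving down slowly when they met it from below, and it rested on them at about 0.80 rad for roughly a second. After that I lowered it over about 6 s at no more than about 0.2 rad/s until the load on the fingers was gone. The hand then went down, out and up.

**Last checks:**
- **Lid:** the pictures show it flat on the rim, with no change after the fingers left. The lip readings at shut scattered between 0.00 and 0.05 rad. That is the networks' noise, so I relied on the picture and the zero finger force instead.
- **Surroundings:** in the side view both jars, the sanding block and the tape are where they were at the start. The arm partly hides the tin in that view, and its visible part looks unmoved. I did not measure the bowl's position after closing. It can be seen through the pane, and the tool never came near it.
- **Force while tipping:** the wrist briefly read up to about 9 N, when the fingers pressed down on the lip edge as I drew it over. During the catch and the lowering it stayed within about 3 N.

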